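# Hold back a roller pump's tensioner arm

### The arm

A 6-joint arm with a two-finger parallel gripper is mounted at the origin on the work surface. World frame = base frame: x ahead of the robot, y to its left, z up, the work surface at z = 0. Lengths are in m, angles in rad, forces in N, time in s.
With the tool pointing down it reaches from about 0.225 to 0.875 m from the base axis. Payload 3.4 kg.
Tool frame: the origin (TCP) lies on the mounting face of the last link; the fingertips stand 173 mm ahead of it and the grasp point (between the pads) lies 155 mm ahead of it; x points along the fingers, y is the direction in which the jaws open and shut, and the axes are right-handed (so a half turn about x gives the same grasp; the last joint's range is limited). The gripper opens to 85 mm and grips with 20 to 120 N. Pads are 22 mm wide; open, the fingers measure 114 mm over their backs; the gripper's body (76 mm by 85 mm) begins 54 mm behind the grasp point. The pads swing forward as they close: fully open they stand 13 mm farther back than shut.
Start: joints at [-1.461, 0.276, 1.505, -0, 1.361, -0.121], TCP at [0.132, -0.56, 0.405] pointing down, gripper open.
Joint ranges: [-2.89, 2.89], [-0.75, 2.08], [0.22, 2.7], [-1.18, 4.32], [0.11, 2.71], [-2.7, 2.7]. Speed limits (rad/s): [2.57, 2.57, 3.14, 3.14, 3.14, 3.14].

### API

Orientations are given as a unit quaternion [w, x, y, z].
In Python, from rig import manip gives the robot as it stands.
- The arm moves only by the tool arm_command, never from a script. Its argument "targets" is a list of rows, each an object with "dp": the shift along the tool's x, y, z in m, a list of three; "turn": the turn, a rotation vector about the tool's x, y, z in degrees, a list of three; "grip": the opening, from -1 (shut) to 1 (fully open). In form: [{"dp": [tx, ty, tz], "turn": [wx, wy, wz], "grip": grip}, ...]. A call has 1 to 8 rows; each row shifts and turns the commanded pose from where the row before left it, along the tool's axes as they then stand; what a row does not reach is not made up. A row lasts 1/10 s, in which the tool goes at most 50 mm and 8.59 degrees, less where a joint would pass 70% of its speed; a pose out of reach is approached as far as the arm can. A call with a gripper value outside its range is refused whole. The fingers move at their own pace and stop on an object; "grip_force" is the grip in N (left out, the last holds). Time passes only in rows, so rows that do not move let the fingers close. It gives the time, the measured TCP pose, the force and the opening at its end, in the units of the state.
- manip.get_state(): the state, without advancing time (a new reading comes with each control period).
- manip.get_image(name): name is "scene" or "top"; returns the picture (400x640x3 uint8, red, green, blue); there is no depth.
- manip.calibration(name): a dict with "fx", "fy", "cx", "cy" (pixels), "R" (3x3) and "t" (3): a world point X has camera coordinates R X + t. Camera axes: x right, y down, z forward; pixel columns grow to the right and rows downward; lengths in m; the calibration is good to about 2 mm. A picture is of the moment at which its call begins. calibration takes no time and is no camera call.
- manip.sign_off(): hands the job in, once; it reports no verdict.
The state is a dict: "clock": time; "qpos": joint angles; "qd": joint speeds; "effort": joint torques, N m; "position": TCP position; "ee_rot": TCP orientation; "contact_force": force on the tool from outside, world axes, zero at the start; "moment": the same for the moment, N m; "width": finger opening in m.
Only numpy, scipy, OpenCV 4.12 (cv2) and the standard library are available. Lean on these libraries where they do the work, as an engineer would, in place of code of your own. Each camera call takes 0.05 s, during which the arm holds its last target.

### The job

Get the roller pump ready for a colleague to change its rotor: first slide the pawl slider towards the ratchet until you feel it seat fully home. Then push the sprung tensioner arm by its upright post, away from the rotor, past the ratchet click and on until it presses firmly on the idler roller (a few newtons more than the spring itself needs) without being forced, and finish still holding it there. Leave the slider home and the other things on the counter and on the pump alone.

Things in the scene. Friction and masses are not known exactly. Their poses are not given: they have to be found in the camera images.
- pump: roller pump: flat white box, grey deck, 250 (x) x 300 (y) x 70 mm high, fixed on the counter. Origin: centre of underside; +x to its back (away from the black control panel), z up. On the deck: rotor with three white rollers (35 mm radius, 36 mm tall) at x -57, y 32 mm; the arm's vertical pivot at x 10, y -15 mm; pawl slider on the pivot's -y side; idler block on the arm's +x side.
- tensioner: tensioner arm: aluminium bar 16 mm wide, 8 to 22 mm above the deck, swinging horizontally on a vertical pivot, with an upright black round post near its free end. Origin: on the pivot axis at deck height (70 mm above the counter). At rest it points to the pump's +y, leaning 0.3 rad to -x (to the rotor).
- tensioner_hinge (a joint): arm angle, rad: 0 at rest by the rotor, grows as the post goes to the pump's +x (clockwise from above). Sprung back to 0: about 3 N at the post at 0, plus 0.8 N per 0.1 rad. With the slider home the pawl adds 1 to 2 N just before the click at 0.33 and then keeps the arm from falling back below about 0.32. It meets the idler roller between 0.42 and 0.63, as the block is clamped.
- post_grip (a point): centre of the grip part of the arm's black post: 18 mm diameter, top 30 mm above this point, which is 55 mm above the deck and 130 mm from the pivot. In the push it moves on an arc that is nearly straight along the pump's +x, 55 to 82 mm long, at most 6 mm aside. Push it with closed fingers or grip it.
- pawl_slide (a joint): travel of the pawl slider, m: 0 drawn back, 0.018 fully home against its stop; it starts somewhere from 0 to 0.008, grows along the pump's +y (towards the pivot), slides with about 7 N of friction and stays where it is left.
- slider_tab (a point): centre of the pawl slider's upright black tab: 36 mm (pump's x) x 10 mm (pump's y), reaching from 30 mm below this point to 20 mm above it; the point is 48 mm above the deck.
- pawl_nose (a joint): how far the pawl's sprung steel nose (at the slider's front end) is pushed back into the slider, m: 0 fully out, up to 0.008. It is pushed back as the arm's ratchet tooth passes and snaps out again at the click.
- idler_block: dark steel block with an upright steel roller (12 mm radius, 28 mm high) facing the arm, clamped rigidly to the deck on the arm's +x side, 85 mm from the pivot along the pump's +y. Origin: roller axis at deck level. Its place along the pump's x differs every time (32 to 49 mm beyond the pivot); the arm's bar stops against the roller.
- spare_roller: spare white roller, 24 mm diameter, 28 mm tall, standing loose on the back corner of the deck on the pump's -y side; leave alone. Origin: centre of underside.
- bottle: closed clear bottle, 64 mm diameter, 170 mm tall, loose on the counter; leave alone. Origin: centre of underside.
- dish: steel bowl, 120 mm across, 35 mm tall, loose on the counter; leave alone. Origin: centre of underside.
- jar: amber glass jar, 70 mm diameter, 75 mm tall, loose on the counter; leave alone. Origin: centre of underside.

How it is judged:
On the way, in this order (a step that is already met when the one before it is completed fails the run):
1. the pawl slider is fully home, with the arm still short of its click (value of joint pawl_slide above 0.0165 m and value of joint tensioner_hinge below 0.25 rad), for 0.2 s.
2. the arm is past the click and the pawl has snapped out behind the tooth (value of joint tensioner_hinge above 0.345 rad and value of joint pawl_nose below 0.0015 m and value of joint pawl_slide above 0.0155 m), for 0.1 s.
At the end, for the whole second after the job is handed in: The program ends while the robot holds the tensioner arm back (over 4 N on the arm): past the click (over 0.38 rad), at rest, pressing on the idler roller with more than 1.5 N (never over 50 N); the pawl slider is home (over 15.5 mm) with its nose out (under 2 mm) (value of joint tensioner_hinge above 0.38 rad and velocity of joint tensioner_hinge between -0.1 and 0.1 rad/s and contact force between tensioner and idler_block above 1.5 N and contact force between any of the fingers, the arm and tensioner above 4 N and value of joint pawl_slide above 0.0155 m and value of joint pawl_nose below 0.002 m); the arm keeps its last pose, push and grip.
It fails at once if the arm is forced onto the idler roller with more than 50 N (contact force between tensioner and idler_block above 50 N).
It fails at once if a bystander is moved by more than 20 mm (distance of any of spare_roller, bottle, dish, jar from where it was at the start of the episode above 0.02 m).
It also fails if it takes over 51 s, if anything falls off the work surface, if the arm or the gripper's body presses on something with over 40 N, if the wrist force passes 120 N, or if a joint passes its speed limit or range.

## Working session

There is one attempt and no reset: what is moved stays moved. The work goes in short steps, Python scripts to look and compute and a tool call to move; the robot and the scene stay as the last step left them, time stands still between calls to the robot, and variables do not carry over. Pictures are saved under pics/ and viewed, and the job is handed in when it is done.

Besides the shell and the picture viewer there is one more tool, called after "Request:" as name(argument=value, ...), one argument or row to a line, values as JSON. arm_command: Moves the arm, as the interface text tells. Its arguments: {"type":"object","properties":{"targets":{"type":"array"},"grip_force":{"type":"number"}},"required":["targets"]}

```bash
mkdir -p pics; ls
python3 - <<'E'
from rig import manip
import cv2
s=manip.get_state();print(s)
for n in("scene","top"):
    im=manip.get_image(n);cv2.imwrite(f"pics/{n}0.png",im[:,:,::-1])
    print(n,manip.calibration(n))
E
```

```text
pics
{'clock': 0.0, 'qpos': array([-1.46101785e+00,  2.76600274e-01,  1.50614757e+00, -2.22217028e-05,
        1.36068231e+00, -1.20997698e-01]), 'qd': array([ 1.22084322e-03, -8.54336940e-05, -6.39996505e-04,  1.12288082e-04,
       -5.45168236e-04,  5.85396902e-04]), 'effort': array([ 1.18726341e-03, -4.16772437e+01, -2.45799690e+01, -1.58373376e-05,
        1.10379842e-02,  5.66095181e-06]), 'position': array([ 0.13149   , -0.5595445 ,  0.40383065]), 'ee_rot': array([-0.08076268, -0.70240012, -0.08206205,  0.7024082 ]), 'contact_force': array([ 0.77291595, -0.09506618,  0.35229783]), 'moment': array([-0.00182917, -0.01987867,  0.05497403]), 'width': 0.08565205194893559}
scene {'fx': 497.5102209235611, 'fy': 497.5102209235611, 'cx': 317.61042233521863, 'cy': 205.14554321775853, 'R': array([[-0.08562812,  0.99632307,  0.0028585 ],
       [ 0.73921044,  0.06545388, -0.6702863 ],
       [-0.6680088 , -0.05528233, -0.7420971 ]]), 't': array([ 0.03355655, -0.3318401 ,  1.71392449])}
top {'fx': 418.09705122731947, 'fy': 418.09705122731947, 'cx': 322.2422683436987, 'cy': 188.99054694233854, 'R': array([[ 0.02832232, -0.99959492, -0.00280172],
       [-0.9933706 , -0.02783334, -0.11153549],
       [ 0.11141233,  0.00594209, -0.9937565 ]]), 't': array([-3.08341337e-04,  5.22864733e-01,  1.09752487e+00])}
```

View pics/scene0.png

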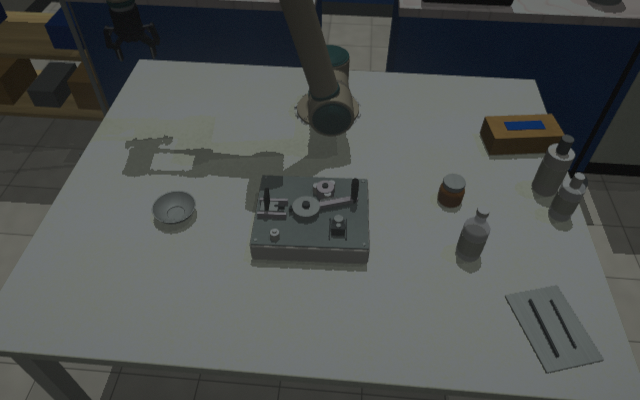

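View pics/top0.png

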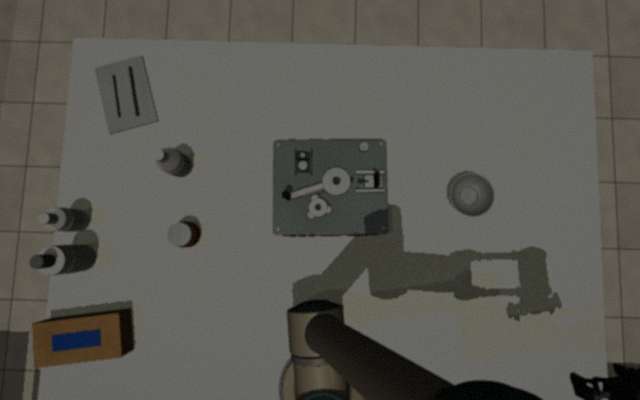

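The pump is near (320,185) in top and (312,215) in scene, roughly aligned with the world axes. The dish lies on its -y side, and the bottles and jar on its +y side. I'll enlarge both crops.

Run:
```python
import cv2
a=cv2.imread("pics/top0.png")[130:245,262:397]; b=cv2.imread("pics/scene0.png")[165:270,240:380]
for n,i in(("t",a),("s",b)):
    cv2.imwrite(f"pics/{n}1.png",cv2.convertScaleAbs(cv2.resize(i,None,fx=5,fy=5,interpolation=cv2.INTER_CUBIC),alpha=1.8))
```

```text
(no output)
```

View pics/t1.png

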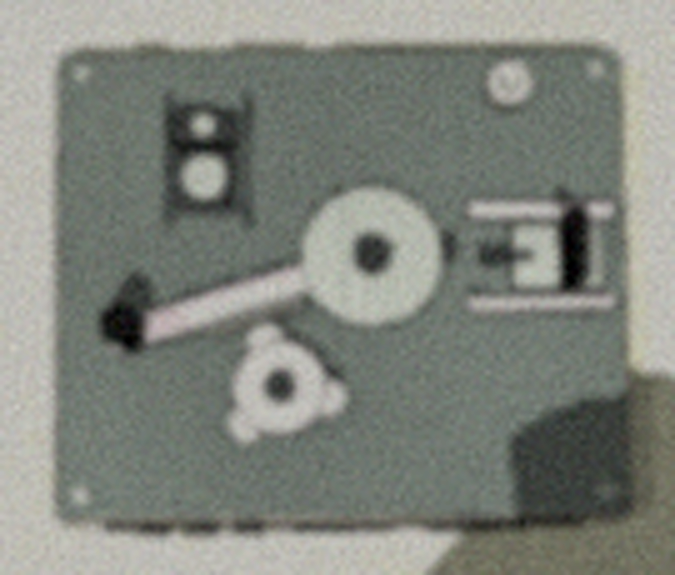

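View pics/s1.png

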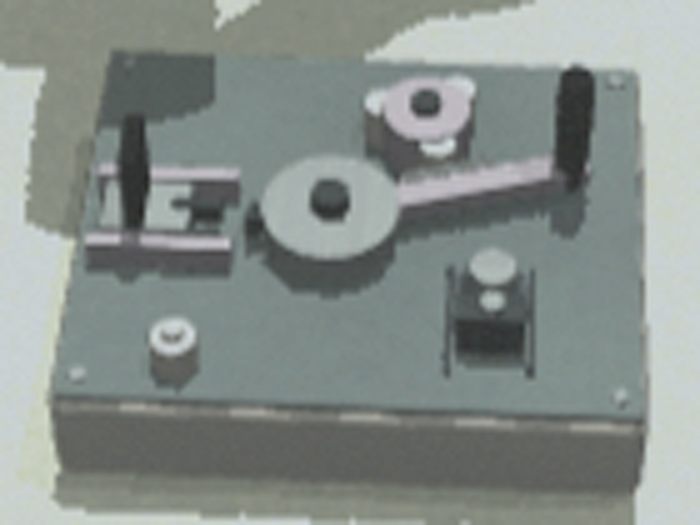

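The top crop shows, in 5x crop pixels:
- deck corners (58,50), (620,46), (630,520), (60,522)
- pivot disc (372,255)
- post top (122,325)
- tab (574,247)
- idler roller (204,178)
- spare roller (508,82)

I'll turn these into world positions.

```bash
cat > h.py <<'E'
import numpy as np
from rig import manip
def ray(n,u,v):
    c=manip.calibration(n);R=np.array(c["R"]);t=np.array(c["t"])
    return -R.T@t, R.T@np.array([(u-c["cx"])/c["fx"],(v-c["cy"])/c["fy"],1])
def onz(n,u,v,z):
    o,d=ray(n,u,v);return o+d*(z-o[2])/d[2]
def tri(p,q):
    o1,d1=ray("top",*p);o2,d2=ray("scene",*q)
    s=np.linalg.lstsq(np.c_[d1,-d2],o2-o1,rcond=None)[0]
    a=o1+s[0]*d1;b=o2+s[1]*d2
    return (a+b)/2,np.linalg.norm(a-b)
def proj(n,X):
    c=manip.calibration(n);p=np.array(c["R"])@X+c["t"];return c["fx"]*p[0]/p[2]+c["cx"],c["fy"]*p[1]/p[2]+c["cy"]
E
python3 - <<'E'
from h import *
import cv2
np.set_printoptions(precision=4,suppress=True)
T=lambda x,y:((x+.5)/5-.5+262,(y+.5)/5-.5+130)
S=lambda x,y:((x+.5)/5-.5+240,(y+.5)/5-.5+165)
# deck corners mask
tc=[T(58,50),T(620,46),T(630,520),T(60,522)]
P=np.array([onz("top",*p,.07) for p in tc]);print(P)   # +x+y, +x-y, -x-y, -x+y
sc=[S(50,398),S(645,420),S(640,75),S(112,52)]
Q=np.array([onz("scene",*p,.07) for p in sc]);print(Q) # +x-y,+x+y,-x+y,-x-y
for A in (P,Q[[1,0,3,2]]):
    m=np.array([[.125,.15],[.125,-.15],[-.125,-.15],[-.125,.15]])
    c=A[:,:2].mean(0);H=m.T@(A[:,:2]-c);th=np.arctan2(H[0,1]-H[1,0],H[0,0]+H[1,1])
    print("centre",c,"yaw",th,"sides",[np.linalg.norm(A[i]-A[i-1]) for i in range(4)])
    R=np.array([[np.cos(th),-np.sin(th)],[np.sin(th),np.cos(th)]])
    g=lambda X:(np.r_[R.T@(X[:2]-c),X[2]])
    print("disc top@.1",g(onz("top",*T(372,255),.10)),"idler@.098",g(onz("top",*T(204,178),.098)),"spare@.098",g(onz("top",*T(508,82),.098)))
    for n,p,q in(("post",T(122,325),S(577,75)),("tab",T(574,225),S(133,122)),("disc",T(372,250),S(330,200)),("idler",T(204,178),S(492,268))):
        X,e=tri(p,q);print(n,X,"pump",g(X),"gap",e)
    print("tab@.138",g(onz("top",*T(574,240),.138)),"post@.155",g(onz("top",*T(122,325),.155)))
E
```

```text
[[ 0.6453  0.1469  0.07  ]
 [ 0.6556 -0.1487  0.07  ]
 [ 0.4077 -0.1567  0.07  ]
 [ 0.3984  0.1357  0.07  ]]
[[ 0.6562 -0.1465  0.07  ]
 [ 0.6439  0.1473  0.07  ]
 [ 0.4038  0.1404  0.07  ]
 [ 0.4117 -0.1551  0.07  ]]
centre [ 0.5267 -0.0057] yaw 0.03562079670031954 sides [np.float64(0.24713908320154296), np.float64(0.2958320016186067), np.float64(0.24804086787911356), np.float64(0.29250378379827285)]
disc top@.1 [ 0.0098 -0.0149  0.1   ] idler@.098 [0.0503 0.0702 0.098 ] spare@.098 [ 0.0988 -0.0855  0.098 ]
post [0.4926 0.1017 0.1548] pump [-0.0303  0.1086  0.1548] gap 0.0037039200111334872
tab [ 0.5468 -0.1154  0.1566] pump [ 0.0161 -0.1103  0.1566] gap 0.0005075537517031796
disc [ 0.5395 -0.0194  0.1002] pump [ 0.0123 -0.0141  0.1002] gap 0.0015083677734884253
idler [0.5748 0.0667 0.0962] pump [0.0506 0.0706 0.0962] gap 0.0007229102159218987
tab@.138 [ 0.0114 -0.1123  0.138 ] post@.155 [-0.0303  0.1067  0.155 ]
centre [ 0.5289 -0.0034] yaw 0.03327540313462734 sides [np.float64(0.24024563436231983), np.float64(0.2940849148408152), np.float64(0.2445864400690856), np.float64(0.2956123703049048)]
disc top@.1 [ 0.0076 -0.017   0.1   ] idler@.098 [0.0479 0.0681 0.098 ] spare@.098 [ 0.0968 -0.0874  0.098 ]
post [0.4926 0.1017 0.1548] pump [-0.0328  0.1063  0.1548] gap 0.0037039200111334872
tab [ 0.5468 -0.1154  0.1566] pump [ 0.0141 -0.1125  0.1566] gap 0.0005075537517031796
disc [ 0.5395 -0.0194  0.1002] pump [ 0.0101 -0.0163  0.1002] gap 0.0015083677734884253
idler [0.5748 0.0667 0.0962] pump [0.0482 0.0686 0.0962] gap 0.0007229102159218987
tab@.138 [ 0.0094 -0.1145  0.138 ] post@.155 [-0.0328  0.1044  0.155 ]
```

Both views agree: the pump centre is at about (0.5275, -0.005) with yaw about 2°. The disc, idler and post also match the given geometry. Next I need the tool axes for the approach to the tab.

```bash
cat >> h.py <<'E'
from scipy.spatial.transform import Rotation as Ro
def tool(s): 
    q=s["ee_rot"]; return Ro.from_quat([q[1],q[2],q[3],q[0]]).as_matrix()
C=np.array([.5275,-.005]);TH=.035
def world(px,py,z): return np.array([C[0]+px*np.cos(TH)-py*np.sin(TH),C[1]+px*np.sin(TH)+py*np.cos(TH),z])
def st():
    s=manip.get_state();M=tool(s);p=np.array(s["position"]);return s,M,p
def goto(tip,yfull):  # tip: wanted fingertip; yfull: world angle of tool y
    s,M,p=st();now=p+M[:,0]*.173
    R=np.c_[[0,0,-1],[np.cos(yfull),np.sin(yfull),0],np.cross([0,0,-1],[np.cos(yfull),np.sin(yfull),0])]
    print("tip now",now.round(4),"turn deg (tool)",np.degrees(Ro.from_matrix(M.T@R).as_rotvec()).round(2))
    print("shift of tcp in tool axes",(M.T@(tip-[0,0,-.173]-p)).round(4), "in goal axes",(R.T@(tip-[0,0,-.173]-p)).round(4))
E
python3 - <<'E'
from h import *
s,M,p=st();print(M.round(3))
print("tab",world(.010,-.1125,.118),"post",world(-.0284,.1092,.125),world(-.0284,.1092,.125)-[.0,0,0])
for yf in(TH+np.pi/2,TH-np.pi/2,TH,TH+np.pi): print(np.degrees(yf));goto(world(.010,-.1125-.035,.18),yf)
E
```

```text
[[-0.     0.229 -0.973]
 [ 0.002 -0.973 -0.229]
 [-1.    -0.002 -0.   ]]
tab [ 0.54143057 -0.11708117  0.118     ] post [0.49529617 0.10313932 0.125     ] [0.49529617 0.10313932 0.125     ]
92.00535228295787
tip now [ 0.1315 -0.5593  0.2309] turn deg (tool) [-1.6878e+02 -1.4000e-01 -0.0000e+00]
shift of tcp in tool axes [ 0.0515 -0.3026 -0.4935] in goal axes [0.0509 0.3929 0.4252]
-87.99464771704213
tip now [ 0.1315 -0.5593  0.2309] turn deg (tool) [11.22 -0.    0.1 ]
shift of tcp in tool axes [ 0.0515 -0.3026 -0.4935] in goal axes [ 0.0509 -0.3929 -0.4252]
2.0053522829578814
tip now [ 0.1315 -0.5593  0.2309] turn deg (tool) [-7.878e+01 -8.000e-02  7.000e-02]
shift of tcp in tool axes [ 0.0515 -0.3026 -0.4935] in goal axes [ 0.0509  0.4252 -0.3929]
182.0053522829579
tip now [ 0.1315 -0.5593  0.2309] turn deg (tool) [1.0122e+02 8.0000e-02 8.0000e-02]
shift of tcp in tool axes [ 0.0515 -0.3026 -0.4935] in goal axes [ 0.0509 -0.4252  0.3929]
```

Request:
arm_command(
  targets=[
    {"dp": [0, 0, 0], "turn": [5.6, 0, 0], "grip": -1},
    {"dp": [0, 0, 0], "turn": [5.6, 0, 0], "grip": -1},
    {"dp": [0, -0.025, -0.027], "turn": [0, 0, 0], "grip": -1},
    {"dp": [0, -0.025, -0.027], "turn": [0, 0, 0], "grip": -1},
    {"dp": [0, -0.025, -0.027], "turn": [0, 0, 0], "grip": -1},
    {"dp": [0, -0.025, -0.027], "turn": [0, 0, 0], "grip": -1},
    {"dp": [0, -0.025, -0.027], "turn": [0, 0, 0], "grip": -1},
    {"dp": [0, -0.025, -0.027], "turn": [0, 0, 0], "grip": -1},
  ],
  grip_force=60,
)

```text
clock: 0.9
position: [0.2889, -0.4028, 0.4044]
ee_rot: [-0.012, -0.707, -0.013, 0.707]
contact_force: [0.9, -0.2, 0.6]
width: 0.0004
```

Request:
arm_command(
  targets=[
    {"dp": [0, -0.025, -0.027], "turn": [0, 0, 0], "grip": -1},
    {"dp": [0, -0.025, -0.027], "turn": [0, 0, 0], "grip": -1},
    {"dp": [0, -0.025, -0.027], "turn": [0, 0, 0], "grip": -1},
    {"dp": [0, -0.025, -0.027], "turn": [0, 0, 0], "grip": -1},
    {"dp": [0, -0.025, -0.027], "turn": [0, 0, 0], "grip": -1},
    {"dp": [0, -0.025, -0.027], "turn": [0, 0, 0], "grip": -1},
    {"dp": [0, 0, 0], "turn": [0, 0, 0], "grip": -1},
  ],
)

```text
clock: 1.6
position: [0.4469, -0.2457, 0.4043]
ee_rot: [0.013, 0.707, 0.015, -0.707]
contact_force: [-0.1, -0.7, -0.5]
width: 0.0001
```

Run:
```python
from h import *
goto(world(.010,-.1125-.035,.108),TH-np.pi/2)
s=st()[0];print(s["clock"],s["contact_force"],s["width"])
```

```text
tip now [ 0.4471 -0.2453  0.2313] turn deg (tool) [ 0.28 -0.07  0.12]
shift of tcp in tool axes [ 0.1236 -0.0895 -0.0993] in goal axes [ 0.1233 -0.0902 -0.099 ]
1.6 [-0.10733316 -0.65886658 -0.46226187] 5.88491003780222e-05
```

Request:
arm_command(
  targets=[
    {"dp": [0, -0.022, -0.025], "turn": [0, 0, 0], "grip": -1},
    {"dp": [0, -0.022, -0.025], "turn": [0, 0, 0], "grip": -1},
    {"dp": [0, -0.022, -0.025], "turn": [0, 0, 0], "grip": -1},
    {"dp": [0, -0.02, -0.024], "turn": [0, 0, 0], "grip": -1},
    {"dp": [0.03, 0, 0], "turn": [0, 0, 0], "grip": -1},
    {"dp": [0.03, 0, 0], "turn": [0, 0, 0], "grip": -1},
    {"dp": [0.03, 0, 0], "turn": [0, 0, 0], "grip": -1},
    {"dp": [0.013, 0, 0], "turn": [0, 0, 0], "grip": -1},
  ],
)

```text
clock: 2.4
position: [0.5392, -0.1591, 0.2987]
ee_rot: [-0.012, -0.705, -0.013, 0.709]
contact_force: [0.8, 0.5, 0.4]
width: -0.0001
```

Run:
```python
from h import *
import cv2
goto(world(.010,-.1125-.035,.108),TH-np.pi/2)
s=st()[0];print(s["clock"],s["contact_force"])
b=manip.get_image("scene")[130:270,200:380,::-1];a=manip.get_image("top")[130:245,292:427,::-1]
o=[cv2.convertScaleAbs(cv2.resize(i,(400,400*i.shape[0]//i.shape[1]),interpolation=cv2.INTER_CUBIC),alpha=1.8) for i in(a,b)]
h=max(i.shape[0] for i in o);o=[cv2.copyMakeBorder(i,0,h-i.shape[0],0,0,0) for i in o]
cv2.imwrite("pics/c2.png",np.hstack(o))
```

```text
tip now [ 0.5383 -0.1588  0.1257] turn deg (tool) [0.   0.32 0.12]
shift of tcp in tool axes [ 0.0176 -0.0069 -0.0038] in goal axes [ 0.0177 -0.007  -0.0037]
2.4 [0.76511126 0.53503606 0.39049199]
```

View pics/c2.png

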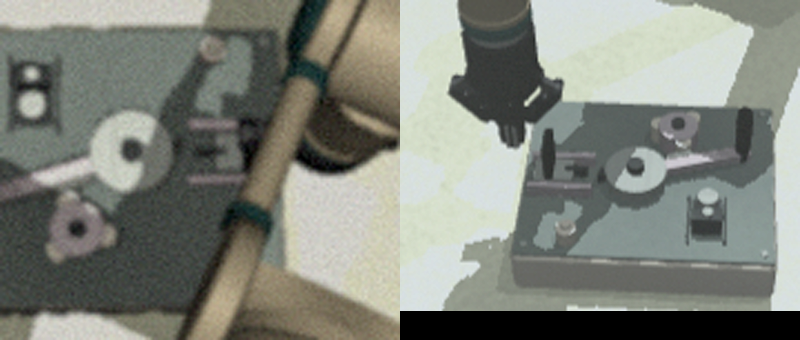

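In the scene view (right half), the closed fingertips are at (512,138), outboard of the tab at (548,155). There is a clear gap between them, as computed. I'll lower and approach.

Request:
arm_command(
  targets=[
    {"dp": [0.017, 0, -0.002], "turn": [0, 0, 0], "grip": -1},
    {"dp": [0, -0.005, 0], "turn": [0, 0, 0], "grip": -1},
    {"dp": [0, -0.003, 0], "turn": [0, 0, 0], "grip": -1},
    {"dp": [0, 0, 0], "turn": [0, 0, 0], "grip": -1},
    {"dp": [0, 0, 0], "turn": [0, 0, 0], "grip": -1},
  ],
)

```text
clock: 3.0
position: [0.5426, -0.151, 0.2859]
ee_rot: [0.013, 0.708, 0.012, -0.706]
contact_force: [0.2, -0.1, -0.8]
width: 0.0001
```

Run:
```python
from h import *
goto(world(.010,-.1125-.020,.108),TH-np.pi/2)
```

```text
tip now [ 0.5429 -0.1512  0.1129] turn deg (tool) [ 0.04 -0.11 -0.06]
shift of tcp in tool axes [ 0.0049 -0.0139 -0.    ] in goal axes [ 0.0049 -0.0139 -0.    ]
```

Request:
arm_command(
  targets=[
    {"dp": [0.004, -0.003, 0], "turn": [0, 0, 0], "grip": -1},
    {"dp": [0, -0.003, 0], "turn": [0, 0, 0], "grip": -1},
    {"dp": [0, -0.003, 0], "turn": [0, 0, 0], "grip": -1},
    {"dp": [0, 0, 0], "turn": [0, 0, 0], "grip": -1},
  ],
)

```text
clock: 3.4
position: [0.5419, -0.1415, 0.2806]
ee_rot: [-0.013, -0.707, -0.013, 0.707]
contact_force: [0.4, 0.5, -0.2]
width: 0.0002
```

Request:
arm_command(
  targets=[
    {"dp": [0, -0.003, 0], "turn": [0, 0, 0], "grip": -1},
    {"dp": [0, -0.003, 0], "turn": [0, 0, 0], "grip": -1},
    {"dp": [0, 0, 0], "turn": [0, 0, 0], "grip": -1},
  ],
)

```text
clock: 3.7
position: [0.542, -0.137, 0.2808]
ee_rot: [0.014, 0.707, 0.012, -0.707]
contact_force: [-1.0, -4.9, -1.4]
width: -0.0
```

Request:
arm_command(
  targets=[
    {"dp": [0, -0.002, 0], "turn": [0, 0, 0], "grip": -1},
    {"dp": [0, -0.002, 0], "turn": [0, 0, 0], "grip": -1},
    {"dp": [0, 0, 0], "turn": [0, 0, 0], "grip": -1},
  ],
)

```text
clock: 4.0
position: [0.5418, -0.1335, 0.2808]
ee_rot: [0.014, 0.707, 0.011, -0.707]
contact_force: [0.3, -6.4, -1.1]
width: 0.0002
```

Contact is made and it is sliding at about 6–7 N. I'll continue.

Request:
arm_command(
  targets=[
    {"dp": [0, -0.002, 0], "turn": [0, 0, 0], "grip": -1},
    {"dp": [0, -0.002, 0], "turn": [0, 0, 0], "grip": -1},
    {"dp": [0, 0, 0], "turn": [0, 0, 0], "grip": -1},
  ],
)

```text
clock: 4.3
position: [0.5417, -0.1295, 0.2809]
ee_rot: [0.015, 0.707, 0.011, -0.707]
contact_force: [-1.2, -7.5, -1.0]
width: 0.0002
```

Request:
arm_command(
  targets=[
    {"dp": [0, -0.002, 0], "turn": [0, 0, 0], "grip": -1},
    {"dp": [0, -0.001, 0], "turn": [0, 0, 0], "grip": -1},
    {"dp": [0, 0, 0], "turn": [0, 0, 0], "grip": -1},
  ],
)

```text
clock: 4.6
position: [0.5416, -0.1266, 0.2808]
ee_rot: [0.015, 0.707, 0.011, -0.707]
contact_force: [-0.8, -6.1, -0.1]
width: -0.0
```

Request:
arm_command(
  targets=[
    {"dp": [0, -0.001, 0], "turn": [0, 0, 0], "grip": -1},
    {"dp": [0, -0.001, 0], "turn": [0, 0, 0], "grip": -1},
    {"dp": [0, 0, 0], "turn": [0, 0, 0], "grip": -1},
  ],
)

```text
clock: 4.9
position: [0.5415, -0.1246, 0.2809]
ee_rot: [0.015, 0.707, 0.011, -0.707]
contact_force: [-0.7, -6.7, -0.3]
width: 0.0
```

Request:
arm_command(
  targets=[
    {"dp": [0, -0.001, 0], "turn": [0, 0, 0], "grip": -1},
    {"dp": [0, -0.001, 0], "turn": [0, 0, 0], "grip": -1},
    {"dp": [0, 0, 0], "turn": [0, 0, 0], "grip": -1},
  ],
)

```text
clock: 5.2
position: [0.5415, -0.123, 0.2809]
ee_rot: [0.015, 0.707, 0.011, -0.707]
contact_force: [-1.6, -8.7, -1.6]
width: -0.0002
```

Request:
arm_command(
  targets=[
    {"dp": [0, -0.001, 0], "turn": [0, 0, 0], "grip": -1},
    {"dp": [0, -0.001, 0], "turn": [0, 0, 0], "grip": -1},
    {"dp": [0, 0, 0], "turn": [0, 0, 0], "grip": -1},
  ],
)

```text
clock: 5.5
position: [0.5415, -0.1217, 0.2809]
ee_rot: [0.016, 0.707, 0.01, -0.707]
contact_force: [-0.7, -11.2, -0.9]
width: 0.0001
```

Request:
arm_command(
  targets=[
    {"dp": [0, -0.001, 0], "turn": [0, 0, 0], "grip": -1},
    {"dp": [0, -0.001, 0], "turn": [0, 0, 0], "grip": -1},
    {"dp": [0, 0, 0], "turn": [0, 0, 0], "grip": -1},
  ],
)

```text
clock: 5.8
position: [0.5414, -0.121, 0.281]
ee_rot: [0.017, 0.707, 0.009, -0.707]
contact_force: [-0.8, -15.6, -1.8]
width: -0.0002
```

Request:
arm_command(
  targets=[
    {"dp": [0, -0.002, 0], "turn": [0, 0, 0], "grip": -1},
    {"dp": [0, 0, 0], "turn": [0, 0, 0], "grip": -1},
    {"dp": [0, 0, 0], "turn": [0, 0, 0], "grip": -1},
  ],
)

```text
clock: 6.1
position: [0.5415, -0.1204, 0.2811]
ee_rot: [0.019, 0.707, 0.008, -0.707]
contact_force: [-1.9, -20.8, -1.8]
width: 0.0005
```

Request:
arm_command(
  targets=[
    {"dp": [0, -0.002, 0], "turn": [0, 0, 0], "grip": -1},
    {"dp": [0, 0, 0], "turn": [0, 0, 0], "grip": -1},
    {"dp": [0, 0, 0], "turn": [0, 0, 0], "grip": -1},
  ],
)

```text
clock: 6.4
position: [0.5415, -0.1197, 0.2812]
ee_rot: [0.02, 0.707, 0.007, -0.707]
contact_force: [-2.1, -26.1, -3.5]
width: 0.0
```

Run:
```python
from h import *
import cv2
goto(world(.010,-.1125,.108),TH-np.pi/2)
b=manip.get_image("scene")[165:270,230:380,::-1]
cv2.imwrite("pics/s3.png",cv2.convertScaleAbs(cv2.resize(b,None,fx=5,fy=5,interpolation=cv2.INTER_CUBIC),alpha=2))
```

```text
tip now [ 0.5417 -0.1229  0.1082] turn deg (tool) [ 0.25 -0.03 -1.05]
shift of tcp in tool axes [ 0.0001 -0.0026 -0.0001] in goal axes [ 0.0002 -0.0026 -0.0001]
```

View pics/s3.png

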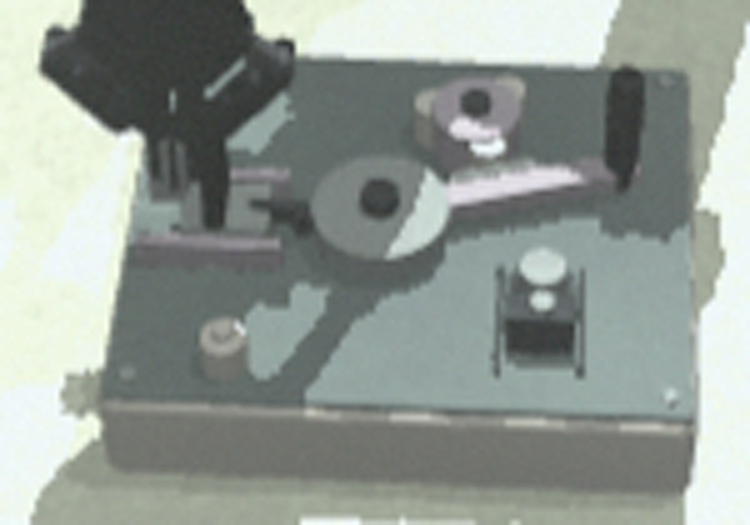

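The tip has stalled, with force climbing linearly from 9 to 26 N, so the slider is against its stop. The picture shows the nose reaching the disc at (300,215) and the arm still at rest. I'll back off, lift, and go to the -x side of the post.

Request:
arm_command(
  targets=[
    {"dp": [0, 0.01, 0], "turn": [0, 0, 0], "grip": -1},
    {"dp": [0, 0.012, 0], "turn": [0, 0, 0], "grip": -1},
    {"dp": [0, 0, 0], "turn": [0, 0, 0], "grip": -1},
    {"dp": [-0.03, 0, 0], "turn": [0, 0, 0], "grip": -1},
    {"dp": [-0.03, 0, 0], "turn": [0, 0, 0], "grip": -1},
    {"dp": [-0.025, 0, 0], "turn": [0, 0, 0], "grip": -1},
    {"dp": [0, 0, 0], "turn": [0, 0, 0], "grip": -1},
  ],
)

```text
clock: 7.15
position: [0.5428, -0.1346, 0.3695]
ee_rot: [0.013, 0.71, 0.012, -0.704]
contact_force: [-0.5, -0.3, 0.5]
width: 0.0005
```

Run:
```python
from h import *
import cv2
goto(world(-.066,.1125,.193),TH-np.pi/2)
b=manip.get_image("scene")[145:270,230:380,::-1]
cv2.imwrite("pics/s4.png",cv2.convertScaleAbs(cv2.resize(b,None,fx=4,fy=4,interpolation=cv2.INTER_CUBIC),alpha=2))
```

```text
tip now [ 0.5441 -0.1349  0.1965] turn deg (tool) [ 0.05 -0.42 -0.12]
shift of tcp in tool axes [ 0.0024 -0.2426  0.0766] in goal axes [ 0.0035 -0.2426  0.0768]
```

View pics/s4.png

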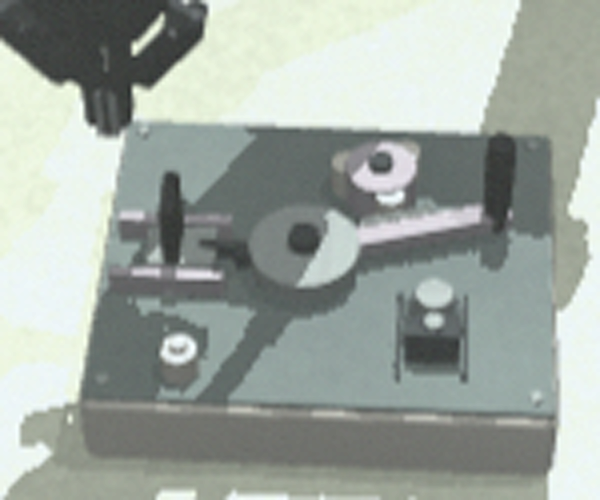

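The slider has stayed near the disc, with its nose at (235,245), and the spare roller is untouched. Moving on to the post.

Request:
arm_command(
  targets=[
    {"dp": [0, -0.02, 0.025], "turn": [0, 0, 0], "grip": -1},
    {"dp": [0, -0.03, 0.026], "turn": [0, 0, 0], "grip": -1},
    {"dp": [0, -0.035, 0.026], "turn": [0, 0, 0], "grip": -1},
    {"dp": [0, -0.035, 0], "turn": [0, 0, 0], "grip": -1},
    {"dp": [0, -0.035, 0], "turn": [0, 0, 0], "grip": -1},
    {"dp": [0, -0.035, 0], "turn": [0, 0, 0], "grip": -1},
    {"dp": [0, -0.032, 0], "turn": [0, 0, 0], "grip": -1},
    {"dp": [0, -0.02, 0], "turn": [0, 0, 0], "grip": -1},
  ],
)

```text
clock: 8.0
position: [0.4551, 0.1064, 0.3642]
ee_rot: [-0.013, -0.706, -0.013, 0.708]
contact_force: [0.7, 0.0, 0.2]
width: 0.0001
```

Run:
```python
from h import *
import cv2
goto(world(-.066,.1125,.118),TH-np.pi/2)
b=manip.get_image("scene")[145:270,230:380,::-1]
cv2.imwrite("pics/s5.png",cv2.convertScaleAbs(cv2.resize(b,None,fx=4,fy=4,interpolation=cv2.INTER_CUBIC),alpha=2))
```

```text
tip now [0.4546 0.1066 0.1912] turn deg (tool) [0.12 0.18 0.06]
shift of tcp in tool axes [ 0.0732  0.0014 -0.0027] in goal axes [ 0.0732  0.0014 -0.0024]
```

View pics/s5.png

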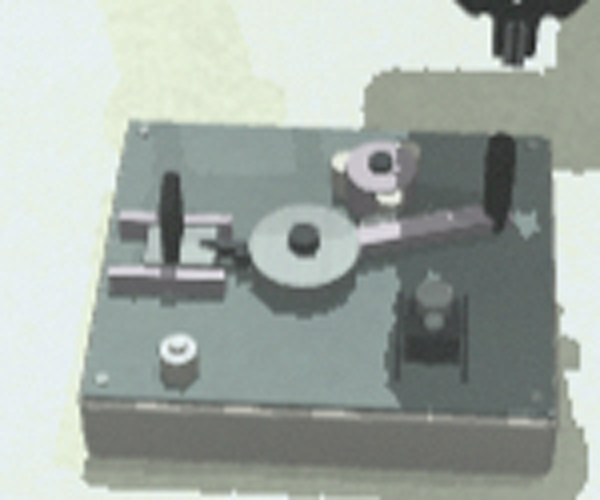

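The fingers at (512,55) are behind the post (500,180) and in line with it. I'll lower and approach.

Request:
arm_command(
  targets=[
    {"dp": [0.025, 0, 0], "turn": [0, 0, 0], "grip": -1},
    {"dp": [0.025, 0, 0], "turn": [0, 0, 0], "grip": -1},
    {"dp": [0.023, 0, 0], "turn": [0, 0, 0], "grip": -1},
    {"dp": [0, 0, -0.004], "turn": [0, 0, 0], "grip": -1},
    {"dp": [0, 0, -0.004], "turn": [0, 0, 0], "grip": -1},
    {"dp": [0, 0, -0.003], "turn": [0, 0, 0], "grip": -1},
    {"dp": [0, 0, 0], "turn": [0, 0, 0], "grip": -1},
  ],
)

```text
clock: 8.75
position: [0.4684, 0.1045, 0.2938]
ee_rot: [0.012, 0.708, 0.012, -0.706]
contact_force: [-0.1, -0.0, -0.4]
width: -0.0001
```

Request:
arm_command(
  targets=[
    {"dp": [0, 0, -0.003], "turn": [0, 0, 0], "grip": -1},
    {"dp": [0, 0, -0.003], "turn": [0, 0, 0], "grip": -1},
    {"dp": [0, 0, 0], "turn": [0, 0, 0], "grip": -1},
  ],
)

```text
clock: 9.05
position: [0.4735, 0.1047, 0.293]
ee_rot: [0.012, 0.707, 0.012, -0.707]
contact_force: [-0.6, 0.7, -0.7]
width: -0.0002
```

Request:
arm_command(
  targets=[
    {"dp": [0, 0, -0.003], "turn": [0, 0, 0], "grip": -1},
    {"dp": [0, 0, -0.003], "turn": [0, 0, 0], "grip": -1},
    {"dp": [0, 0, 0], "turn": [0, 0, 0], "grip": -1},
  ],
)

```text
clock: 9.35
position: [0.4781, 0.1054, 0.2923]
ee_rot: [-0.012, -0.705, -0.013, 0.709]
contact_force: [-4.3, 2.2, 3.5]
width: -0.0001
```

Contact came at about x=0.477. The click is expected near x≈0.519 and the idler near 0.545.

Request:
arm_command(
  targets=[
    {"dp": [0, 0, -0.004], "turn": [0, 0, 0], "grip": -1},
    {"dp": [0, 0, -0.004], "turn": [0, 0, 0], "grip": -1},
    {"dp": [0, 0, -0.004], "turn": [0, 0, 0], "grip": -1},
    {"dp": [0, 0, -0.004], "turn": [0, 0, 0], "grip": -1},
    {"dp": [0, 0, -0.004], "turn": [0, 0, 0], "grip": -1},
    {"dp": [0, 0, 0], "turn": [0, 0, 0], "grip": -1},
  ],
)

```text
clock: 9.95
position: [0.4977, 0.1064, 0.2917]
ee_rot: [-0.012, -0.705, -0.013, 0.709]
contact_force: [-5.9, 3.2, 0.5]
width: 0.0003
```

Request:
arm_command(
  targets=[
    {"dp": [0, 0, -0.004], "turn": [0, 0, 0], "grip": -1},
    {"dp": [0, 0, -0.004], "turn": [0, 0, 0], "grip": -1},
    {"dp": [0, 0, -0.003], "turn": [0, 0, 0], "grip": -1},
    {"dp": [0, 0, 0], "turn": [0, 0, 0], "grip": -1},
  ],
)

```text
clock: 10.35
position: [0.5085, 0.107, 0.2917]
ee_rot: [-0.012, -0.705, -0.013, 0.709]
contact_force: [-5.6, 4.7, 1.1]
width: 0.0001
```

Request:
arm_command(
  targets=[
    {"dp": [0, 0, -0.003], "turn": [0, 0, 0], "grip": -1},
    {"dp": [0, 0, -0.003], "turn": [0, 0, 0], "grip": -1},
    {"dp": [0, 0, -0.003], "turn": [0, 0, 0], "grip": -1},
    {"dp": [0, 0, 0], "turn": [0, 0, 0], "grip": -1},
  ],
)

```text
clock: 10.75
position: [0.5176, 0.1073, 0.2917]
ee_rot: [-0.012, -0.705, -0.013, 0.709]
contact_force: [-5.7, 5.0, 2.0]
width: -0.0004
```

The y-force is growing, so I'll check that the post isn't slipping round the fingers.

Run:
```python
from h import *
import cv2
goto(world(-.066,.1125,.118),TH-np.pi/2)
s=st()[0];print(s["contact_force"],s["moment"])
b=manip.get_image("scene")[145:270,230:380,::-1]
cv2.imwrite("pics/s6.png",cv2.convertScaleAbs(cv2.resize(b,None,fx=4,fy=4,interpolation=cv2.INTER_CUBIC),alpha=2.5))
```

```text
tip now [0.5164 0.1076 0.1187] turn deg (tool) [0.   0.37 0.14]
shift of tcp in tool axes [0.0011 0.     0.06  ] in goal axes [0.0007 0.     0.06  ]
[-5.66871957  4.99545266  2.00827396] [0.59479726 0.81102184 0.09392628]
```

View pics/s6.png

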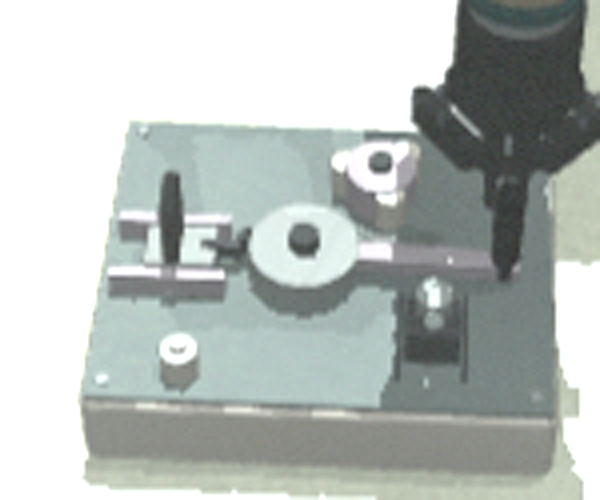

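The post (505,235) is centred on the fingers. The y-force is just friction as the post moves 6 mm aside along its arc. Continuing in fine steps through the click.

Request:
arm_command(
  targets=[
    {"dp": [0, 0, -0.003], "turn": [0, 0, 0], "grip": -1},
    {"dp": [0, 0, -0.003], "turn": [0, 0, 0], "grip": -1},
    {"dp": [0, 0, 0], "turn": [0, 0, 0], "grip": -1},
  ],
)

```text
clock: 11.1
position: [0.5235, 0.1075, 0.2917]
ee_rot: [-0.012, -0.705, -0.013, 0.709]
contact_force: [-5.7, 3.9, 0.9]
width: 0.0005
```

Request:
arm_command(
  targets=[
    {"dp": [0, 0, -0.003], "turn": [0, 0, 0], "grip": -1},
    {"dp": [0, 0, -0.003], "turn": [0, 0, 0], "grip": -1},
    {"dp": [0, 0, 0], "turn": [0, 0, 0], "grip": -1},
  ],
)

```text
clock: 11.4
position: [0.5294, 0.1076, 0.2917]
ee_rot: [-0.012, -0.705, -0.013, 0.709]
contact_force: [-6.5, 2.9, 1.5]
width: -0.0002
```

Request:
arm_command(
  targets=[
    {"dp": [0, 0, -0.003], "turn": [0, 0, 0], "grip": -1},
    {"dp": [0, 0, -0.002], "turn": [0, 0, 0], "grip": -1},
    {"dp": [0, 0, 0], "turn": [0, 0, 0], "grip": -1},
    {"dp": [0, 0, 0], "turn": [0, 0, 0], "grip": -1},
  ],
)

```text
clock: 11.8
position: [0.5341, 0.1076, 0.2917]
ee_rot: [-0.012, -0.704, -0.013, 0.71]
contact_force: [-6.0, 2.7, 1.8]
width: 0.0002
```

Request:
arm_command(
  targets=[
    {"dp": [0, 0, -0.002], "turn": [0, 0, 0], "grip": -1},
    {"dp": [0, 0, -0.002], "turn": [0, 0, 0], "grip": -1},
    {"dp": [0, 0, 0], "turn": [0, 0, 0], "grip": -1},
  ],
)

```text
clock: 12.1
position: [0.5382, 0.1074, 0.2916]
ee_rot: [-0.012, -0.704, -0.013, 0.71]
contact_force: [-7.2, 1.4, 1.1]
width: -0.0001
```

Request:
arm_command(
  targets=[
    {"dp": [0, 0, -0.002], "turn": [0, 0, 0], "grip": -1},
    {"dp": [0, 0, -0.002], "turn": [0, 0, 0], "grip": -1},
    {"dp": [0, 0, 0], "turn": [0, 0, 0], "grip": -1},
  ],
)

```text
clock: 12.4
position: [0.5421, 0.1072, 0.2916]
ee_rot: [-0.013, -0.704, -0.012, 0.71]
contact_force: [-7.3, 0.3, 1.3]
width: 0.0004
```

Request:
arm_command(
  targets=[
    {"dp": [0, 0, -0.001], "turn": [0, 0, 0], "grip": -1},
    {"dp": [0, 0, -0.001], "turn": [0, 0, 0], "grip": -1},
    {"dp": [0, 0, 0], "turn": [0, 0, 0], "grip": -1},
  ],
)

```text
clock: 12.7
position: [0.5439, 0.1071, 0.2916]
ee_rot: [-0.013, -0.704, -0.012, 0.71]
contact_force: [-6.9, -1.2, 1.5]
width: -0.0001
```

Request:
arm_command(
  targets=[
    {"dp": [0, 0, -0.001], "turn": [0, 0, 0], "grip": -1},
    {"dp": [0, 0, -0.001], "turn": [0, 0, 0], "grip": -1},
    {"dp": [0, 0, 0], "turn": [0, 0, 0], "grip": -1},
  ],
)

```text
clock: 13.0
position: [0.5447, 0.1071, 0.2916]
ee_rot: [-0.013, -0.703, -0.012, 0.711]
contact_force: [-10.9, -0.2, 4.0]
width: 0.0003
```

Request:
arm_command(
  targets=[
    {"dp": [0, 0, -0.001], "turn": [0, 0, 0], "grip": -1},
    {"dp": [0, 0, -0.001], "turn": [0, 0, 0], "grip": -1},
    {"dp": [0, 0, 0], "turn": [0, 0, 0], "grip": -1},
  ],
)

```text
clock: 13.3
position: [0.5455, 0.1072, 0.2915]
ee_rot: [-0.013, -0.701, -0.012, 0.713]
contact_force: [-14.5, -0.6, 8.1]
width: 0.0005
```

Request:
arm_command(
  targets=[
    {"dp": [0, 0, -0.001], "turn": [0, 0, 0], "grip": -1},
    {"dp": [0, 0, -0.001], "turn": [0, 0, 0], "grip": -1},
    {"dp": [0, 0, 0], "turn": [0, 0, 0], "grip": -1},
  ],
)

```text
clock: 13.6
position: [0.5462, 0.1072, 0.2915]
ee_rot: [-0.013, -0.7, -0.012, 0.714]
contact_force: [-18.7, -1.3, 9.5]
width: 0.0003
```

The arm is firmly on the idler, at 18.7 N against about 7.3 N for the spring. I'll ease back slightly and check.

Request:
arm_command(
  targets=[
    {"dp": [0, 0, 0.0015], "turn": [0, 0, 0], "grip": -1},
    {"dp": [0, 0, 0], "turn": [0, 0, 0], "grip": -1},
    {"dp": [0, 0, 0], "turn": [0, 0, 0], "grip": -1},
    {"dp": [0, 0, 0], "turn": [0, 0, 0], "grip": -1},
  ],
)

```text
clock: 14.0
position: [0.5456, 0.1072, 0.2915]
ee_rot: [-0.013, -0.701, -0.012, 0.713]
contact_force: [-16.1, -2.1, 8.2]
width: -0.0001
```

Run:
```python
from h import *
import cv2
b=manip.get_image("scene");a=manip.get_image("top")
s=st()[0];print(s["clock"],s["contact_force"],np.abs(s["qd"]).max())
cv2.imwrite("pics/top7.png",a[:,:,::-1])
cv2.imwrite("pics/s7.png",cv2.convertScaleAbs(cv2.resize(b[145:270,230:380,::-1],None,fx=4,fy=4,interpolation=cv2.INTER_CUBIC),alpha=2.5))
```

```text
14.1 [-15.51752055  -1.22282365   7.76957679] 0.0022503814061450656
```

View pics/s7.png

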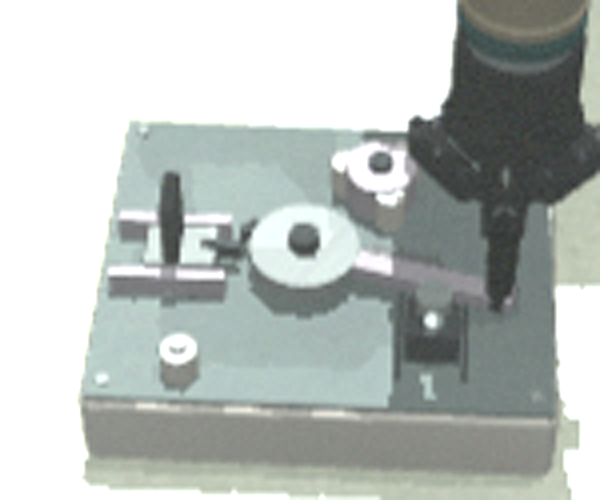

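The picture shows the bar on the idler roller at (435,285) and the ratchet tooth past the nose at (245,230). The slider tab is unchanged at (172,220), and the spare roller is still in place. Force is steady at about 15.5 N and the arm is at rest, so I'm handing in.

Run:
```python
from rig import manip
print(manip.sign_off())
```

```text
the job is handed in; nothing more can be done
None
```

The job is handed in with the pawl slider home and the arm still holding the tensioner against the idler roller; no verdict was reported.

- **Slider:** I pushed the tab with closed fingers. It slid at about 6–7 N, then the tip stalled while the force climbed steadily to 26 N, so I took it as seated on its stop. Later pictures showed it had not moved.
- **Tensioner arm:** I pushed the post towards the pump's +x until the bar met the roller. That was within about 2 mm of where I had worked out from the images. The force went to 18.7 N, and I eased back to about 15.5 N (the spring alone read about 7 N), leaving roughly 8 N at the post pressing on the roller.
- **Last checks:**
  - The last scene image showed the bar on the roller, the ratchet tooth past the pawl nose, and the spare roller still in place.
  - The arm was at rest at 14.1 s.
  - I did not measure the dish, jar and bottle again; the arm's path stayed clear of them.
- **Uncertain:**
  - I did not see the click as a clear force spike at my step size. That it happened is inferred from how far the arm travelled and from the picture.
  - Sideways forces on the post of up to 5 N looked like friction along its arc.
  - An upward reading of about 8 N came with the final press, and I did not look into it.

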